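Fit the missing push rivet that clamps a leaf-book case

TASK

The lid of the leaf-book case is held by two grey clips, and one clip has lost its push rivet. Take the loose rivet out of its wooden holder and put its shank down into the empty clip hole with the centre pin still raised. Then press the pin down until it is flush with its collar and the clip is bedded down hard, keep pressing with about 18 N (at least 14 N) for half a second without ever loading the clip with more than 25 N, and let go, leaving everything else on the bench as it was.

Things in the scene. Friction and masses are not known exactly. Their poses are not given: they have to be found in the camera images.
- collar (a point): Middle of the round grip collar (18 mm in diameter, 9 mm high) of the loose black plastic push rivet, on its axis; z is the rivet's up axis. It is 7.5 mm above the flange's underside and 4.5 mm below the collar's flat top, out of whose centre the grey pin stands. The rivet weighs about 30 g and starts upright in the holder, its flange resting on the holder's top.
- flange (a point): Middle of the underside of the same rivet's flange (26 mm in diameter, 3 mm thick, directly under the collar). Below it is the round shank, 12 mm in diameter, 20 mm long, the last 4 mm tapered to 9 mm. In the fitted rivet this lies on the clip's top, on the hole's axis.
- pin (a joint): How far the rivet's grey centre pin (10 mm in diameter) is pressed in, in m: 0 = its top stands 10 mm above the collar's top, 0.010 = flush with the collar's top, where it stops hard. It moves under about 8 N, stays where it is left and has no click.
- holder: Pale wooden holder block, 64 x 64 x 30 mm, fixed to the bench; origin at the centre of its underside. The rivet's shank hangs in a 16 mm bore at its centre, 25 mm deep.
- post: Fixed wooden post, 56 x 56 x 37 mm, at the near side of the case, carrying the clip with the EMPTY hole; origin at the centre of its underside, z up, x towards the case. Under the clip it has a clear 24 mm bore, 30 mm deep, on the hole's axis.
- hole (a point): On the axis of the empty 13.5 mm hole in the grey clip plate (56 mm wide, 8 mm thick), 45 mm above the bench; fixed to the post, z up. The clip's top is NOT measured: bedded down on its packing it lies 0 to 6 mm above this point, and unfastened up to 4 mm higher still. About 4 N slides the loose clip straight down onto the packing, where it stops hard and stays.
- hole_done (a point): Centre of the hole in the other clip's top, 160 mm to the side of the empty one; a rivet with a flush pin is already fitted there (collar's top 12 mm higher). To be left alone.
- case: Wooden case with plywood lid, 150 x 264 x 37 mm, fixed, with a thin stack of orange leaf books (90 x 110 mm, 14 mm high) lying on the lid; origin at the centre of its underside, the posts at its -x side, 105 mm from the origin.
- steel_weight: Bystander: dark steel bar, 75 x 34 x 34 mm; origin at the centre of its underside.
- book_stack: Bystander: stack of orange leaf books, 85 x 85 x 32 mm; origin at the centre of its underside.
- leaf_cutter: Bystander: hand cutter, wooden handle between two steel strips, 150 x 76 x 46 mm; origin at the centre of its underside.
There are look-alikes about, which are no part of the job. There is more than one size of the part that bears collar; the job needs the smaller.

How it is judged (in metres and radians):
On the way, in this order (a step that is already met when the one before it is completed fails the run):
1. the rivet's shank is down in the empty clip hole, its pin still raised by at least 6 mm (horizontal distance between collar and hole below 0.003 m and z of collar in the frame of hole below 0.0185 m and angle between collar's own z axis and vertical below 0.12 rad and value of joint pin below 0.004 m), for 0.2 s.
2. the pin is held down flush (within 1.5 mm) with 14 to 25 N passing from the rivet into the clip, for 0.5 s (value of joint pin above 0.0085 m and contact force between rivet and post above 14 N and horizontal distance between collar and hole below 0.003 m), for 0.5 s.
At the end, for the whole second after the job is handed in: The rivet stands upright (within 0.08 rad) in the formerly empty clip hole, its axis within 3 mm of the hole's, shank down (collar's centre at most 15.5 mm above hole; fully fitted it is 7.5 to 13.5 mm, by the packing), the pin flush within 1.5 mm, at rest and released (value of joint pin above 0.0085 m and horizontal distance between collar and hole below 0.003 m and z of collar in the frame of hole below 0.0155 m and angle between collar's own z axis and vertical below 0.08 rad and linear speed of rivet below 0.02 m/s); the robot touches nothing.
It fails at once if more than 25 N between the rivet and the clip (contact force between rivet and post above 25 N).
It fails at once if the pin is pressed in by more than 5 mm while the rivet is not in the empty hole (value of joint pin above 0.005 m and (horizontal distance between collar and hole above 0.004 m or z of collar in the frame of hole above 0.0195 m)).
It fails at once if the other, finished clip or its rivet is pushed at (contact force between anything else and post_done above 5 N).
It fails at once if a bystander is moved by more than 15 mm (distance of any of steel_weight, book_stack, leaf_cutter from where it was at the start of the episode above 0.015 m).
It also fails if it takes over 58 s, if anything falls off the work surface, if the arm or the gripper's body presses on something with over 40 N, if the wrist force passes 120 N, or if a joint passes its speed limit or range.

ROBOT

A 6-joint arm with a two-finger parallel gripper is mounted at the origin on the work surface. World frame = base frame: x ahead of the robot, y to its left, z up, the work surface at z = 0. Lengths are in mm, angles in rad, forces in N, time in s.
With the tool pointing down it reaches from about 300 to 775 mm from the base axis. Payload 14.6 kg.
Tool frame: the origin (TCP) lies midway between the tips of the shut fingers; the grasp point (between the pads) lies 19 mm behind it (manip.tcp_to_grasp is the distance from the TCP to the grasp point, in mm); z points along the fingers, x is the direction in which the jaws open and shut, and the axes are right-handed (so a half turn about z gives the same grasp; the last joint's range is limited). The gripper opens to 94 mm and grips with 3 to 60 N. Pads are 16 mm wide; open, the fingers measure 119 mm over their backs; the gripper's body (75 mm by 177 mm) begins 78 mm behind the grasp point.
Start: joints at [-0.067, 0.3, 1.521, -0, 1.321, -0.067], TCP at [549.99, -0.002, 205.446] pointing down, gripper open.
Joint ranges: [-3.03, 3.03], [-0.79, 2.21], [0.23, 2.52], [-1.04, 4.18], [0, 3.07], [-2.55, 2.55]. Speed limits (rad/s): [2.22, 2.22, 2.57, 3.14, 3.14, 3.14].

INTERFACE

Orientations are given as [roll, pitch, yaw] about the fixed x, y, z axes, in that order (R = Rz(yaw) Ry(pitch) Rx(roll)).
In Python, from cell import manip gives the robot as it stands.
- The arm moves only by the tool arm_command, never from a script. Its argument "steps" is a list of rows, each a list of 3 entries, a list of its own where there are three numbers: the opening, from 0 (shut) to 1 (fully open), then the shift along the tool's x, y, z in cm, then the turn about the tool's z in rad. A call has 1 to 5 rows; each row shifts and turns the commanded pose from where the row before left it, along the tool's axes as they then stand; what a row does not reach is not made up. A row lasts 1/12 s, in which the tool goes at most 41.7 mm and 7.16 degrees, less where a joint would pass 70% of its speed; a pose out of reach is approached as far as the arm can. A call with a gripper value outside its range is refused whole. The fingers move at their own pace and stop on an object; "force" is the grip in N (left out, the last holds). Time passes only in rows, so rows that do not move let the fingers close. It gives the time, the measured TCP pose, the force and the opening at its end, in the units of the state.
- manip.read_state(): the state, without advancing time (a new reading comes with each control period).
- manip.camera(name): name is "scene" or "side" or "wrist"; returns (picture, depth): 420x560x3 uint8, red, green, blue; 420x560 float32, mm along the optical axis (not along the pixel's ray), 0 where there is no reading.
- manip.calibration(name): a dict with "fx", "fy", "cx", "cy" (pixels), "R" (3x3) and "t" (3): a world point X has camera coordinates R X + t; the wrist camera has in their place "tool_from_camera" (4x4, takes a point from camera to tool coordinates, whose origin is the TCP and whose axes are the tool frame's). Camera axes: x right, y down, z forward; pixel columns grow to the right and rows downward; lengths in mm; the calibration is good to about 2 mm. A picture is of the moment at which its call begins: read the wrist's pose just before it. calibration takes no time and is no camera call.
- manip.sign_off(): hands the job in, once; it reports no verdict.
The state is a dict: "clock": time; "joints": joint angles; "qd": joint speeds; "effort": joint torques, N m; "eef_pos": TCP position; "eef_rot": TCP orientation; "wrist_force": force on the tool from outside, world axes, zero at the start; "moment": the same for the moment, N m; "finger_gap": finger opening in mm.
Only numpy, scipy, OpenCV 4.12 (cv2) and the standard library are available. Lean on these libraries where they do the work, as an engineer would, in place of code of your own. Each camera call takes 0.05 s, during which the arm holds its last target.

## Working session

There is one attempt and no reset: what is moved stays moved. The work goes in short steps, Python scripts to look and compute and a tool call to move; the robot and the scene stay as the last step left them, time stands still between calls to the robot, and variables do not carry over. Pictures are saved under pics/ and viewed, and the job is handed in when it is done.

Besides the shell and the picture viewer there is one more tool, called after "Emit:" as a command line: name --argument value ..., lists and objects as JSON in quotes. arm_command: Moves the arm, as the interface text tells. Its arguments: {"type":"object","properties":{"steps":{"type":"array","items":{"type":"array"}},"force":{"type":"number"}},"required":["steps"]}

```bash
mkdir -p pics; ls
cat > h.py <<'E'
import numpy as np,cv2
from cell import manip
def snap(n,f):
    s=manip.read_state(); im,d=manip.camera(n); cv2.imwrite('pics/'+f+'.png',im[:,:,::-1]); np.savez('pics/'+f+'.npz',im=im,d=d,p=s['eef_pos'],r=s['eef_rot']); return im,d,s
E
python3 - <<'E'
from h import *
for n in ['scene','side','wrist']:
    snap(n,n+'0'); print(n,manip.calibration(n))
print(manip.read_state())
E
```

```text
pics
scene {'fx': 475.6670641022897, 'fy': 475.6670641022897, 'cx': 286.1262102852739, 'cy': 207.36474724285245, 'R': array([[ 0.13929863,  0.99012998,  0.01544384],
       [ 0.85092748, -0.11170878, -0.51326755],
       [-0.50647637,  0.08463905, -0.85808969]]), 't': array([ -16.09402651, -443.56419409, 1530.66975169])}
side {'fx': 511.26502196106856, 'fy': 511.26502196106856, 'cx': 279.5414075236923, 'cy': 210.817120774577, 'R': array([[-0.97766094, -0.20954764, -0.01639734],
       [-0.1440371 ,  0.72474177, -0.67379721],
       [ 0.15307645, -0.65638338, -0.73873436]]), 't': array([ 521.87181868,  156.9317491 , 1157.91385158])}
wrist {'fx': 358.1537554086343, 'fy': 358.1537554086343, 'cx': 283.09696889029215, 'cy': 213.64330125248205, 'tool_from_camera': array([[ 9.99999828e-01, -1.35852260e-04,  5.69811093e-04,
        -6.15764225e-01],
       [-9.78360499e-07,  9.72347099e-01,  2.33540401e-01,
        -6.66087015e+01],
       [-5.85781154e-04, -2.33540362e-01,  9.72346932e-01,
        -1.78759414e+02],
       [ 0.00000000e+00,  0.00000000e+00,  0.00000000e+00,
         1.00000000e+00]])}
{'clock': 0.15, 'joints': array([-6.65735818e-02,  3.00303220e-01,  1.52145803e+00, -6.18976468e-06,
        1.32070486e+00, -6.65737619e-02]), 'qd': array([ 0.0009269 , -0.00212321, -0.0008328 , -0.00076223, -0.00017607,
       -0.00026261]), 'effort': array([-2.50185103e-04, -5.31960297e+01, -3.52822959e+01,  7.07691838e-02,
        2.35654798e-02, -3.66386917e-05]), 'eef_pos': array([5.49789870e+02, 2.39797265e-02, 2.05030475e+02]), 'eef_rot': array([-3.14154053e+00,  8.71923131e-04,  1.73739020e-06]), 'wrist_force': array([ 0.39218783, -0.32069034,  0.38481582]), 'moment': array([-0.00578467,  0.04171605,  0.04484462]), 'finger_gap': 93.9021962148056}
```

View pics/scene0.png

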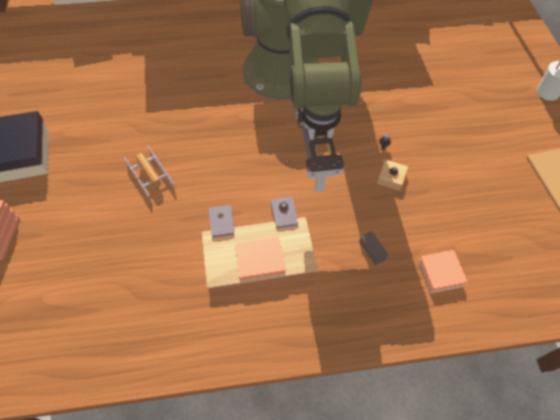

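View pics/side0.png

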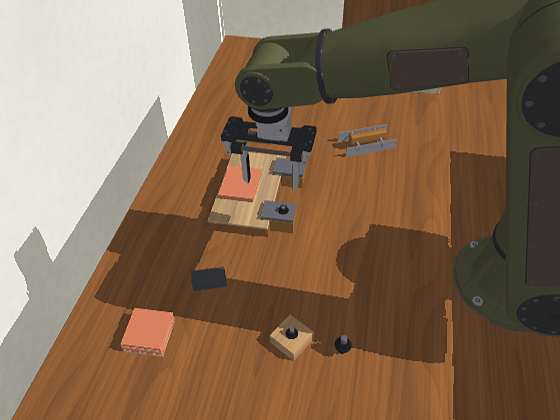

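View pics/wrist0.png

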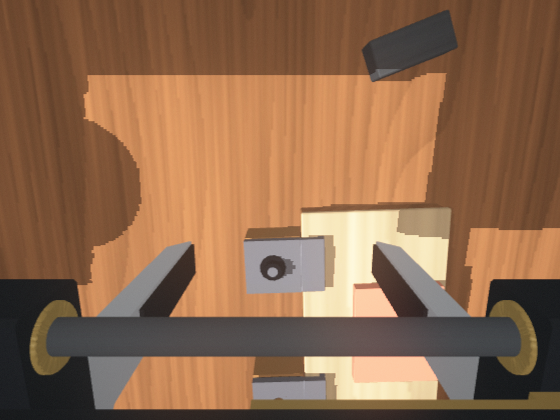

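Scene picture: the rivet sits in its holder at about (394,172), with a look-alike standing beside it at (385,142). The empty clip is at (221,217), the finished clip at (285,208) and the steel bar at (373,247). Next I'll work out positions.

```bash
cat >> h.py <<'E'
from scipy.spatial.transform import Rotation as Ro
def cam(n,p=None,r=None):
    c=manip.calibration(n)
    if n=='wrist':
        T=np.eye(4);T[:3,:3]=Ro.from_euler('xyz',r).as_matrix();T[:3,3]=p
        M=T@c['tool_from_camera']
    else:
        M=np.eye(4);M[:3,:3]=c['R'].T;M[:3,3]=-c['R'].T@c['t']
    return c,M
def pt(c,M,u,v,d): return (M@np.array([(u-c['cx'])/c['fx']*d,(v-c['cy'])/c['fy']*d,d,1]))[:3]
def plane(c,M,u,v,z):
    r=M[:3,:3]@np.array([(u-c['cx'])/c['fx'],(v-c['cy'])/c['fy'],1]); return M[:3,3]+r*(z-M[2,3])/r[2]
def cloud(c,M,d):
    v,u=np.mgrid[:420,:560]; P=np.stack([(u-c['cx'])/c['fx']*d,(v-c['cy'])/c['fy']*d,d],-1); return P@M[:3,:3].T+M[:3,3]
E
python3 - <<'E'
from h import *
for n,pts in [('scene',[(394,172),(395,180),(385,142),(221,217),(228,226),(285,208),(373,247),(443,270),(148,170)]),('side',[(291,332),(291,345),(343,343),(283,209),(285,167),(208,278)]),('wrist',[(272,266),(300,255),(279,405),(410,45)])]:
    z=np.load(f'pics/{n}0.npz'); c,M=cam(n,z['p'],z['r'])
    for u,v in pts: print(n,u,v,pt(c,M,u,v,z['d'][v,u]).round(1))
im=cv2.imread('pics/scene0.png')
cv2.imwrite('pics/s1.png',cv2.resize(im[120:260,200:420],None,fx=3.5,fy=3.5,interpolation=cv2.INTER_CUBIC))
im=cv2.imread('pics/side0.png')
cv2.imwrite('pics/s2.png',cv2.resize(im[300:380,240:380],None,fx=5,fy=5,interpolation=cv2.INTER_CUBIC))
E
```

```text
scene 394 172 [463.4 244.8  36.9]
scene 395 180 [482.8 244.7  26.9]
scene 385 142 [361.8 244.8  39.5]
scene 221 217 [ 533.2 -228.2   21.2]
scene 228 226 [ 579.9 -211.    53.5]
scene 285 208 [548.5 -64.6  56. ]
scene 373 247 [674.7 136.8  34.6]
scene 443 270 [755.6 291.2  31. ]
scene 148 170 [ 376.  -409.5   42.5]
side 291 332 [455.9 249.8  40.5]
side 291 345 [451.2 273.4  31.6]
side 343 343 [350.  255.4  45. ]
side 283 209 [537.2 -60.3  59.8]
side 285 167 [ 564.9 -217.9   49.6]
side 208 278 [662.9 152.3  33.8]
wrist 272 266 [538.5 -63.4  58.9]
wrist 300 255 [566.  -56.1  48.1]
wrist 279 405 [548.6  19.1 330.3]
wrist 410 45 [663.6 139.1  34.2]
```

View pics/s1.png

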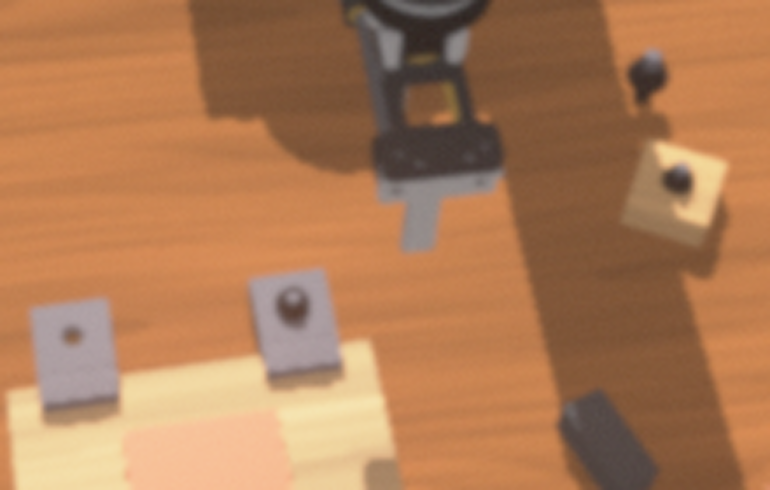

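View pics/s2.png

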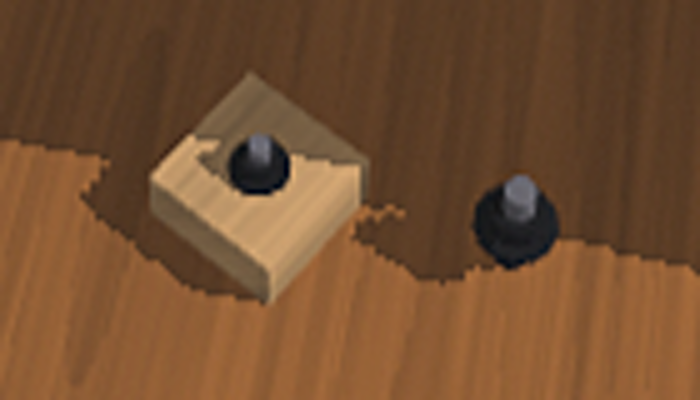

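Side picture: the smaller rivet in the holder is at (291,332), with its pin raised. The bigger one stands on the bench at (343,343). I'll move to hover over the holder rivet.

Emit:
arm_command --steps '[[1,[-1.3,-3.5,0.6],0],[1,[-1.3,-3.5,0.6],0],[1,[-1.3,-3.5,0.6],0],[1,[-1.3,-3.5,0.6],0],[1,[-1.3,-3.5,0.6],0]]' --force 15

```text
clock: 0.57
eef_pos: [484.0, 176.4, 175.1]
eef_rot: [3.142, 0.0, -0.0]
wrist_force: [1.1, -0.1, 0.7]
finger_gap: 94.0
```

Emit:
arm_command --steps '[[1,[-1.2,-3.5,0.6],0],[1,[-1.2,-3.5,0.6],0],[1,[0,0,0],0],[1,[0,0,0],0]]'

```text
clock: 0.9
eef_pos: [460.1, 246.2, 163.0]
eef_rot: [3.141, 0.001, 0.003]
wrist_force: [0.6, -0.3, -0.9]
finger_gap: 93.8
```

Run:
```python
from h import *
im,d,s=snap('wrist','w1'); print(s['eef_pos'],s['eef_rot'],s['wrist_force'])
```

```text
[460.13906908 246.24962509 162.95956224] [3.14117198e+00 9.37484801e-04 3.00055527e-03] [ 0.57492506 -0.27463627 -0.90284674]
```

View pics/w1.png

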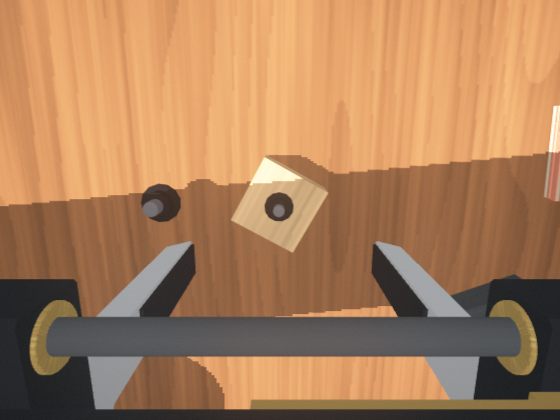

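Run:
```python
from h import *
z=np.load('pics/w1.npz');c,M=cam('wrist',z['p'],z['r']);im=z['im'].astype(int)
P=cloud(c,M,z['d'])
sub=(slice(180,235),slice(250,310))
m=np.zeros(im.shape[:2],np.uint8);m[sub]=(im[sub].max(-1)<60)*255
cs,_=cv2.findContours(m,cv2.RETR_EXTERNAL,cv2.CHAIN_APPROX_NONE);k=max(cs,key=cv2.contourArea)
h=cv2.convexHull(k);(u,v),r=cv2.minEnclosingCircle(h);print('dark',u,v,r,plane(c,M,u,v,35),plane(c,M,u+r,v,35)-plane(c,M,u-r,v,35))
g=np.zeros_like(m);inside=np.zeros_like(m);cv2.drawContours(inside,[h],-1,255,-1)
g=(inside>0)&(im.max(-1)>75)
vv,uu=np.nonzero(g);print(im[g].mean(0),len(uu),uu.mean(),vv.mean(),uu.min(),uu.max(),vv.min(),vv.max(),plane(c,M,uu.mean(),vv.mean(),50))
q=P[sub].reshape(-1,3)
for lo,hi in[(47,60),(38,45),(27,32)]:
  s=q[(q[:,2]>lo)&(q[:,2]<hi)];print(lo,len(s),s.mean(0),s.min(0),s.max(0))
i2=cv2.imread('pics/w1.png');cv2.imwrite('pics/w1z.png',cv2.resize(i2[150:260,220:340],None,fx=5,fy=5,interpolation=cv2.INTER_NEAREST))
```

```text
Traceback (most recent call last):
ValueError: max() iterable argument is empty
```

Run:
```python
from h import *
z=np.load('pics/w1.npz');c,M=cam('wrist',z['p'],z['r']);im=z['im'].astype(int)
print(im[206,255:305].tolist())
i2=cv2.imread('pics/w1.png');cv2.imwrite('pics/w1z.png',cv2.resize(i2[150:260,220:340],None,fx=5,fy=5,interpolation=cv2.INTER_NEAREST))
```

```text
[[215, 178, 132], [214, 177, 132], [215, 178, 133], [215, 179, 133], [216, 181, 135], [216, 180, 135], [213, 178, 134], [213, 177, 133], [210, 174, 130], [172, 140, 103], [79, 62, 50], [74, 57, 47], [75, 58, 47], [77, 59, 48], [74, 56, 47], [76, 60, 50], [75, 59, 49], [77, 60, 50], [80, 65, 56], [97, 85, 80], [113, 103, 98], [120, 111, 108], [128, 118, 117], [129, 121, 120], [129, 121, 120], [125, 116, 115], [118, 110, 106], [110, 99, 96], [98, 85, 80], [76, 59, 50], [74, 59, 49], [75, 58, 48], [74, 58, 48], [74, 57, 46], [74, 57, 46], [74, 58, 48], [72, 55, 46], [75, 59, 49], [143, 115, 85], [204, 169, 126], [207, 171, 128], [205, 169, 126], [204, 170, 127], [208, 174, 129], [209, 175, 130], [208, 173, 128], [205, 169, 127], [202, 166, 125], [194, 160, 118], [194, 160, 119]]
```

View pics/w1z.png

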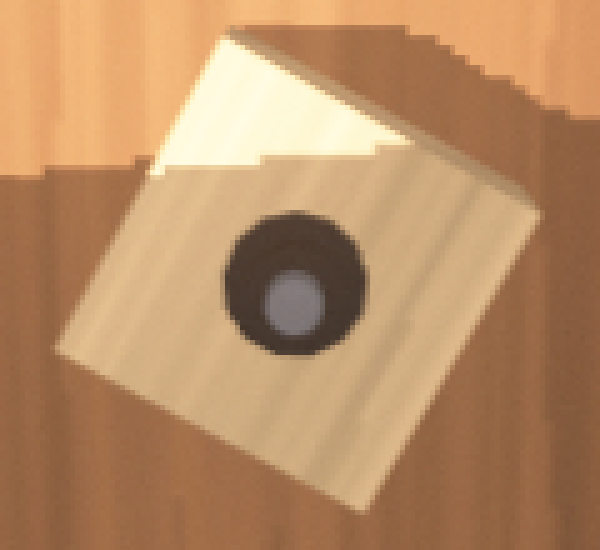

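```bash
cat >> h.py <<'E'
def rivet(f,zf,zp,box,dark=90,n='wrist'):
    z=np.load('pics/'+f+'.npz');c,M=cam(n,z['p'],z['r']);im=z['im'].astype(int);y0,y1,x0,x1=box
    m=np.zeros(im.shape[:2],np.uint8);m[y0:y1,x0:x1]=(im[y0:y1,x0:x1].max(-1)<dark)*255
    k=max(cv2.findContours(m,0,1)[0],key=cv2.contourArea);h=cv2.convexHull(k);(u,v),(a,b),_=cv2.fitEllipse(h)
    ins=np.zeros_like(m);cv2.drawContours(ins,[h],-1,255,-1)
    g=(ins>0)&(im.max(-1)>105);vv,uu=np.nonzero(g)
    print('flange px',u,v,a,b,plane(c,M,u,v,zf),'pin',uu.mean(),vv.mean(),len(uu),plane(c,M,uu.mean(),vv.mean(),zp))
E
python3 - <<'E'
from h import *
rivet('w1',33,52,(180,235,250,310))
z=np.load('pics/w1.npz');c,M=cam('wrist',z['p'],z['r']);P=cloud(c,M,z['d'])
print(P[209,279],P[200,279],P[230,279],P[205,160],P[207,152])
E
```

```text
flange px 278.5948486328125 206.64947509765625 27.0583553314209 27.29802894592285 [455.61242183 244.9880163   33.        ] pin 278.37068965517244 210.41379310344828 116 [455.66517487 245.9703836   52.        ]
[456.15108456 246.45632287  48.83220693] [456.06324625 252.64551747  41.35207293] [455.9342932  222.47844876  29.25735116] [356.50621846 249.50158595  48.47171113] [352.00784184 249.15582433  54.72635866]
```

Emit:
arm_command --steps '[[0.5,[-0.44,0.07,3.0],0],[0.5,[0,0,3.0],0],[0.5,[0,0,3.0],0],[0.5,[0,0,0.5],0],[0.5,[0,0,0],0]]'

```text
clock: 1.37
eef_pos: [456.4, 243.1, 67.5]
eef_rot: [3.14, 0.003, -0.001]
wrist_force: [-0.4, 0.2, 0.1]
finger_gap: 64.2
```

Run:
```python
from h import *
im,d,s=snap('wrist','w2'); print(s['eef_pos'],s['eef_rot'],s['wrist_force'])
snap('side','sd2')
i2=cv2.imread('pics/sd2.png');cv2.imwrite('pics/sd2z.png',cv2.resize(i2[230:380,200:380],None,fx=4,fy=4))
```

```text
[456.39181121 243.05401351  67.50863827] [ 3.14028570e+00  2.74796819e-03 -1.47893948e-03] [-0.43789264  0.1593438   0.08259447]
```

View pics/w2.png

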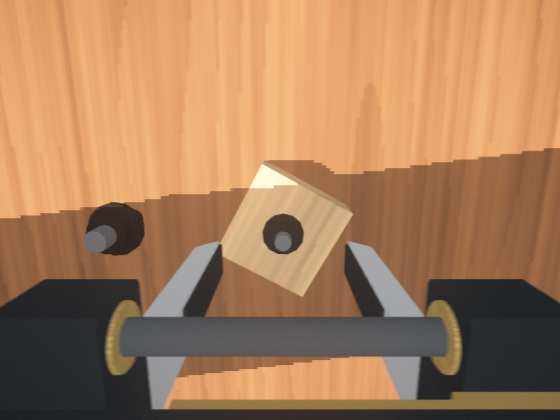

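View pics/sd2z.png

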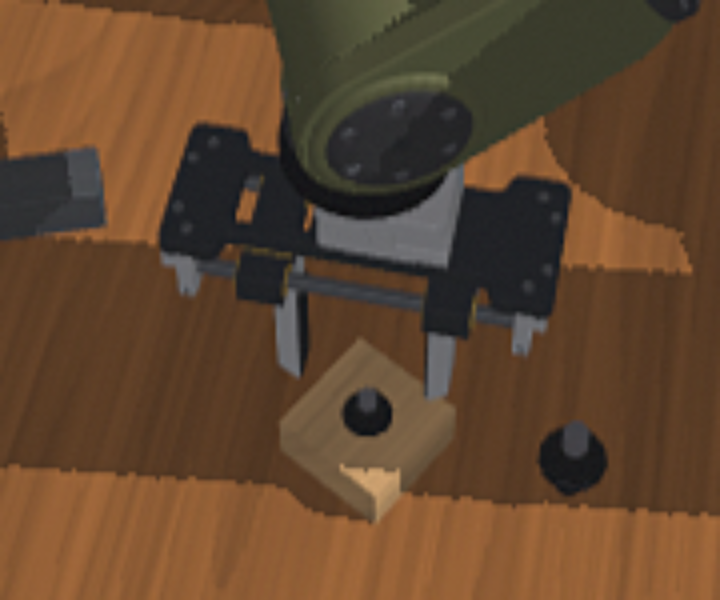

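Run:
```python
from h import *
print(manip.read_state()['eef_pos'])
rivet('w2',33,52,(205,262,255,312))
z=np.load('pics/w2.npz');c,M=cam('wrist',z['p'],z['r'])
# fingertip mid in image
w=np.linalg.inv(M)@np.array([*z['p'],1]);print(c['fx']*w[0]/w[2]+c['cx'],c['fy']*w[1]/w[2]+c['cy'])
```

```text
[457.63769434 244.0633187   70.0292356 ]
flange px 282.65313720703125 233.8334197998047 39.49825668334961 39.5919303894043 [455.53388431 245.50411794  33.        ] pin 282.69635627530363 241.2753036437247 247 [455.62476083 246.83150679  52.        ]
284.06415176962463 257.1760261404562
```

Emit:
arm_command --steps '[[0.5,[0,0,1.5],0],[0.45,[0,0,1.0],0],[0.45,[0,0,0],0],[0.45,[0,0,0],0]]'

```text
clock: 1.8
eef_pos: [456.9, 244.3, 44.1]
eef_rot: [-3.141, -0.0, -0.0]
wrist_force: [0.3, -0.1, -0.0]
finger_gap: 42.6
```

Emit:
arm_command --steps '[[0.45,[-0.12,-0.12,0.5],0],[0.45,[0,0,0.4],0],[0.45,[0,0,0],0],[0.45,[0,0,0],0]]'

```text
clock: 2.13
eef_pos: [455.3, 245.5, 34.4]
eef_rot: [3.141, 0.0, 0.0]
wrist_force: [0.5, 0.4, 0.2]
finger_gap: 42.2
```

Run:
```python
from h import *
im,d,s=snap('wrist','w3'); print(s['eef_pos'],s['eef_rot'],s['wrist_force'])
snap('side','sd3')
i2=cv2.imread('pics/sd3.png');cv2.imwrite('pics/sd3z.png',cv2.resize(i2[270:370,240:340],None,fx=6,fy=6))
i2=cv2.imread('pics/w3.png');cv2.imwrite('pics/w3z.png',cv2.resize(i2[180:310,200:380],None,fx=4,fy=4))
```

```text
[455.32120448 245.51892251  34.41007825] [3.14149478e+00 2.35749495e-04 7.84889622e-05] [0.47504311 0.39413781 0.20246537]
```

View pics/w3z.png

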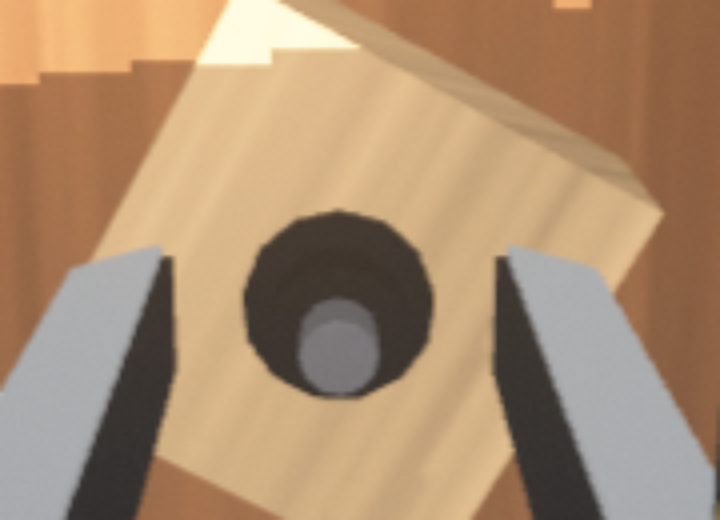

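View pics/sd3z.png

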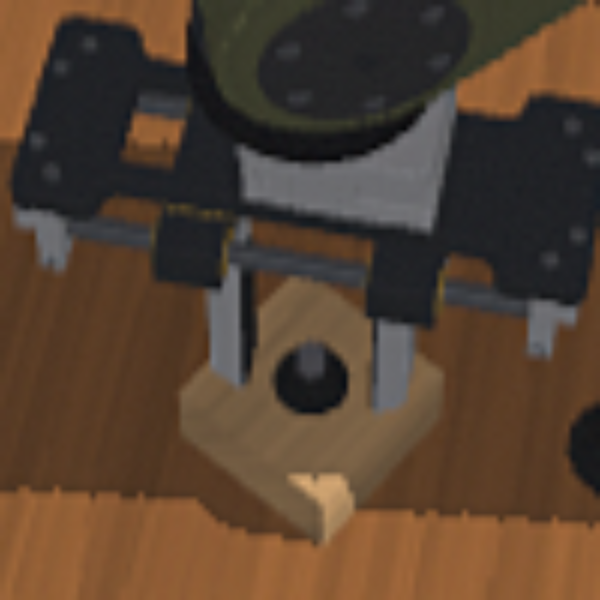

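Emit:
arm_command --steps '[[0.15,[0.05,0,0],0],[0.1,[0,0,0],0],[0.1,[0,0,0],0],[0.1,[0,0,0],0],[0.1,[0,0,0],0]]' --force 15

```text
clock: 2.65
eef_pos: [455.9, 245.5, 34.5]
eef_rot: [-3.142, -0.0, 0.0]
wrist_force: [-0.4, -0.2, 0.1]
finger_gap: 17.2
```

Emit:
arm_command --steps '[[0.05,[0,0,0],0],[0.05,[0,0,0],0],[0.05,[0,0,0],0]]'

```text
clock: 2.9
eef_pos: [455.9, 245.5, 34.5]
eef_rot: [-3.142, -0.0, -0.0]
wrist_force: [-0.6, -0.2, 0.7]
finger_gap: 17.1
```

Emit:
arm_command --steps '[[0.05,[0,0,-0.5],0],[0.05,[0,0,-1.5],0],[0.05,[0,0,-3.0],0],[0.05,[0,0,-3.0],0],[0.05,[0,0,-2.0],0]]'

```text
clock: 3.32
eef_pos: [456.3, 245.7, 137.4]
eef_rot: [-3.141, -0.002, 0.0]
wrist_force: [0.9, 0.8, 0.6]
finger_gap: 16.9
```

Emit:
arm_command --steps '[[0.05,[0,0,0],0],[0.05,[0,0,0],0]]'

```text
clock: 3.48
eef_pos: [456.1, 245.6, 135.2]
eef_rot: [-3.141, -0.002, 0.0]
wrist_force: [0.4, 1.2, -0.2]
finger_gap: 17.3
```

Run:
```python
from h import *
im,d,s=snap('wrist','w4'); print(s['eef_pos'],s['eef_rot'],s['wrist_force'],s['finger_gap'])
snap('side','sd4')
i2=cv2.imread('pics/sd4.png');i2=cv2.resize(i2[250:350,230:350],None,fx=4,fy=4)
i3=cv2.imread('pics/w4.png');i3=cv2.resize(i3[180:310,220:340],None,fx=3,fy=3)
o=np.zeros((400,860,3),np.uint8);o[:400,:480]=i2;o[:390,490:850]=i3;cv2.imwrite('pics/c4.png',cv2.resize(o,None,fx=.93,fy=.93))
```

```text
[456.13201592 245.63131068 135.23677576] [-3.14080751e+00 -1.66882939e-03  3.09718136e-05] [ 0.39651467  1.24679026 -0.21449245] 17.27168728377651
```

View pics/c4.png

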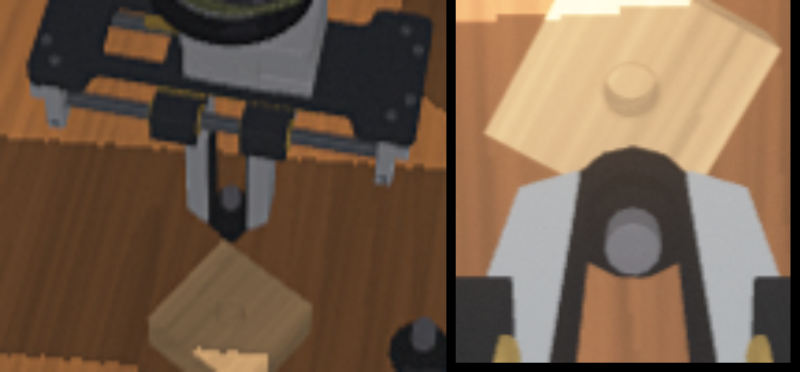

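The rivet is lifted clear and hangs upright, with its pin raised. Next is the hole.

Run:
```python
from h import *
rivet('w4',1,1,(225,275,255,310)) if 0 else None
z=np.load('pics/scene0.npz');c,M=cam('scene');im=z['im'].astype(int)
print(im[214:220,214:228].sum(-1))
for u,v in[(220.6,215.6)]: print(plane(c,M,u,v,49))
i=cv2.imread('pics/scene0.png');cv2.imwrite('pics/hz.png',cv2.resize(i[200:245,200:245],None,fx=10,fy=10,interpolation=0))
```

```text
[[499 494 486 454 399 357 344 350 383 438 472 493 498 496]
 [491 497 482 440 373 328 307 319 354 411 463 492 502 501]
 [498 495 477 436 373 325 315 326 363 419 467 494 497 498]
 [495 498 489 459 409 366 354 359 399 447 485 498 496 499]
 [495 496 494 479 451 430 416 428 445 474 493 501 500 499]
 [498 493 497 492 488 471 471 476 484 496 497 496 500 500]]
[ 545.27376831 -227.23547699   49.        ]
```

View pics/hz.png

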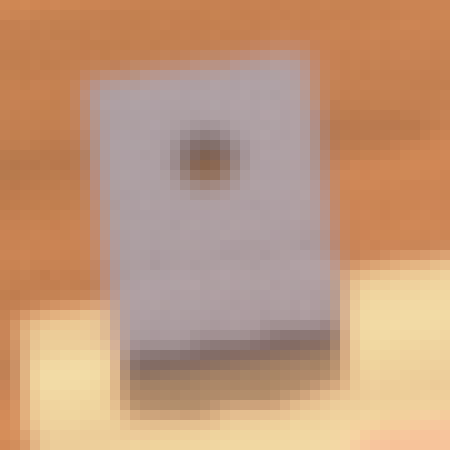

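Emit:
arm_command --steps '[[0.05,[0.4,2.0,0],0],[0.05,[0.7,3.6,0],0],[0.05,[0.7,3.6,0],0],[0.05,[0.7,3.6,0],0],[0.05,[0.7,3.6,0],0]]'

```text
clock: 4.0
eef_pos: [487.3, 79.9, 133.1]
eef_rot: [3.141, 0.002, 0.0]
wrist_force: [1.0, 0.2, -0.1]
finger_gap: 17.3
```

Emit:
arm_command --steps '[[0.05,[0.7,3.6,0],0],[0.05,[0.7,3.6,0],0],[0.05,[0.7,3.6,0],0],[0.05,[0.7,3.6,0],0],[0.05,[0.7,3.6,0],0]]'

```text
clock: 4.42
eef_pos: [522.3, -100.3, 133.0]
eef_rot: [-3.141, 0.002, -0.0]
wrist_force: [0.2, 0.6, 0.2]
finger_gap: 17.0
```

Emit:
arm_command --steps '[[0.05,[0.7,3.6,0],0],[0.05,[0.7,3.6,0],0],[0.05,[0.7,3.6,0],0],[0.05,[0.4,2.0,0],0],[0.05,[0,0,0],0]]'

```text
clock: 4.83
eef_pos: [547.3, -229.9, 132.4]
eef_rot: [-3.141, 0.002, -0.003]
wrist_force: [-0.5, 0.6, -1.4]
finger_gap: 16.8
```

Emit:
arm_command --steps '[[0.05,[0,0,0],0],[0.05,[0,0,0],0]]'

```text
clock: 5.0
eef_pos: [547.4, -225.7, 133.3]
eef_rot: [-3.141, 0.002, 0.0]
wrist_force: [1.3, 0.3, -0.6]
finger_gap: 17.2
```

Run:
```python
from h import *
im,d,s=snap('wrist','w5'); print(s['eef_pos'],s['eef_rot'],s['wrist_force'],s['finger_gap'])
```

```text
[ 547.42079431 -225.68148011  133.32523704] [-3.14058621e+00  1.78554695e-03  1.98671953e-04] [ 1.27076037  0.29629279 -0.59776806] 17.180879428637162
```

View pics/w5.png

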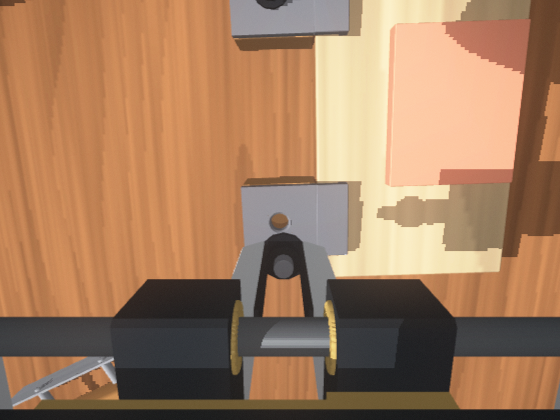

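```bash
cat >> h.py <<'E'
def hole(f,box,zt):
    z=np.load('pics/'+f+'.npz');c,M=cam('wrist',z['p'],z['r']);im=z['im'].astype(int);y0,y1,x0,x1=box
    s=im[y0:y1,x0:x1]; g=((s.max(-1)-s.min(-1))<30)&(s.max(-1)>70)
    m=(~g).astype(np.uint8)*255
    k=[k for k in cv2.findContours(m,0,1)[0] if cv2.contourArea(k)>40]
    for q in k:
        if len(q)>5:
            (u,v),(a,b),_=cv2.fitEllipse(q);print('hole px',u+x0,v+y0,a,b,cv2.contourArea(q),plane(c,M,u+x0,v+y0,zt))
    P=cloud(c,M,z['d']);q=P[y0:y1,x0:x1][g];print('clip z',np.median(q[:,2]),len(q))
def pinT(f,box,ztool=-17.5,lo=80):
    z=np.load('pics/'+f+'.npz');c=manip.calibration('wrist');M=c['tool_from_camera'];im=z['im'].astype(int);y0,y1,x0,x1=box
    s=im[y0:y1,x0:x1];print(s[:,(x1-x0)//2].tolist())
E
python3 - <<'E'
from h import *
hole('w5',(190,233,252,312),50)
i=cv2.imread('pics/w5.png');cv2.imwrite('pics/w5z.png',cv2.resize(i[180:300,220:360],None,fx=5.5,fy=5.,interpolation=0))
E
```

```text
hole px 279.21472358703613 220.40024185180664 13.498136520385742 15.790876388549805 165.5 [ 543.8746649  -227.19196995   50.        ]
clip z 48.90399414642684 2393
```

View pics/w5z.png

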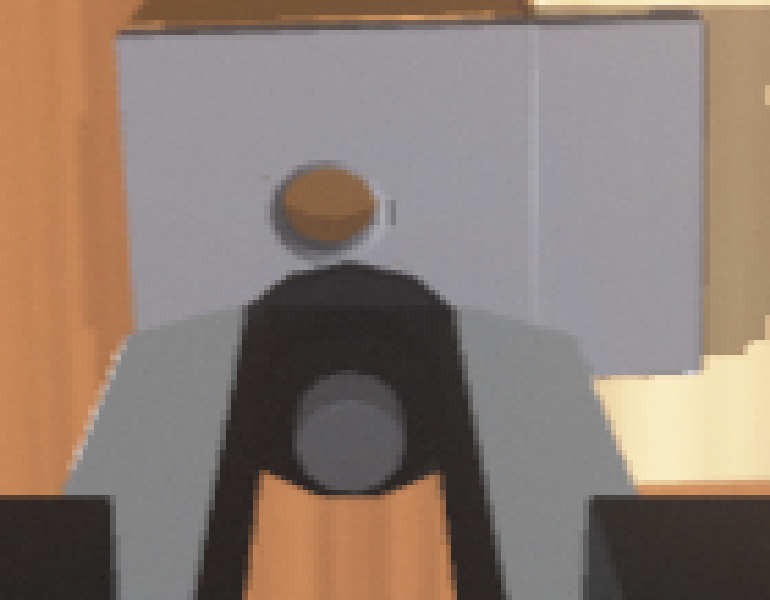

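Run:
```python
from h import *
c=manip.calibration('wrist');T=c['tool_from_camera']
z=np.load('pics/w5.npz');_,M=cam('wrist',z['p'],z['r'])
print('pin tool',plane(c,T,283.6,269,-17.5))
print('flange far edge',plane(c,T,283.6,232.4,1.5),plane(c,T,283.6,232.4,4.5))
for px in[(279.7,221.8),(279.2,220.4)]:
  h=plane(c,M,*px,49);R=Ro.from_euler('xyz',z['r']).as_matrix();print('hole',h,'tool',R.T@(h-z['p']))
```

```text
pin tool [ -0.27975865  -0.49835958 -17.5       ]
flange far edge [ -0.2468672  -13.20154058   1.5       ] [ -0.24072055 -12.31269983   4.5       ]
hole [ 544.22839605 -228.54913874   49.        ] tool [-3.04239624  2.95189729 84.32787559]
hole [ 543.85114742 -227.45094577   49.        ] tool [-3.41942608  1.85363063 84.32965414]
```

Emit:
arm_command --steps '[[0.05,[-0.28,0.32,1.0],0],[0.05,[0,0,2.0],0],[0.05,[0,0,1.5],0],[0.05,[0,0,0.4],0],[0.05,[0,0,0],0]]'

```text
clock: 5.47
eef_pos: [544.4, -228.9, 84.1]
eef_rot: [-3.141, 0.002, 0.001]
wrist_force: [-0.4, -0.0, 0.5]
finger_gap: 17.2
```

Emit:
arm_command --steps '[[0.05,[0,0,0],0],[0.05,[0,0,0],0]]'

```text
clock: 5.63
eef_pos: [545.5, -229.7, 86.4]
eef_rot: [3.141, -0.001, 0.0]
wrist_force: [0.7, 0.6, -0.6]
finger_gap: 17.1
```

Run:
```python
from h import *
im,d,s=snap('wrist','w6'); print(s['eef_pos'],s['eef_rot'],s['wrist_force'],s['finger_gap'])
snap('side','sd6');snap('scene','sc6')
i2=cv2.imread('pics/sd6.png');i2=cv2.resize(i2[120:220,230:350],None,fx=4,fy=4)
i3=cv2.imread('pics/w6.png');i3=cv2.resize(i3[180:310,220:340],None,fx=3,fy=3)
o=np.zeros((400,860,3),np.uint8);o[:400,:480]=i2;o[:390,490:850]=i3;cv2.imwrite('pics/c6.png',cv2.resize(o,None,fx=.93,fy=.93))
i3=cv2.imread('pics/sc6.png');cv2.imwrite('pics/c6b.png',cv2.resize(i3[150:260,170:300],None,fx=5,fy=5))
```

```text
[ 545.52430805 -229.70220037   86.39340687] [ 3.14094624e+00 -1.30110566e-03  3.30681760e-04] [ 0.69687417  0.57255572 -0.61249528] 17.061428333399164
```

View pics/c6.png

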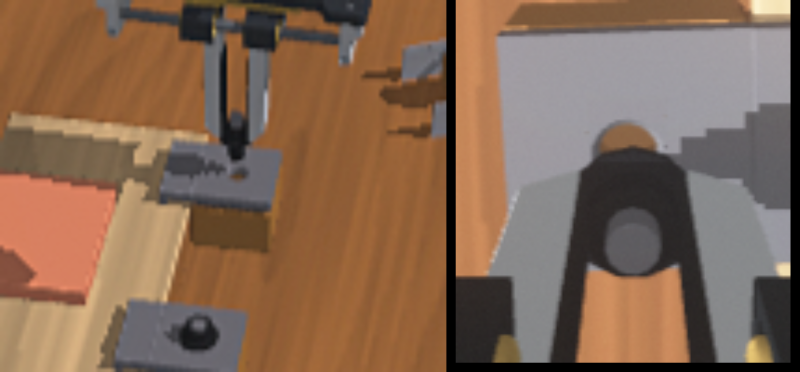

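View pics/c6b.png

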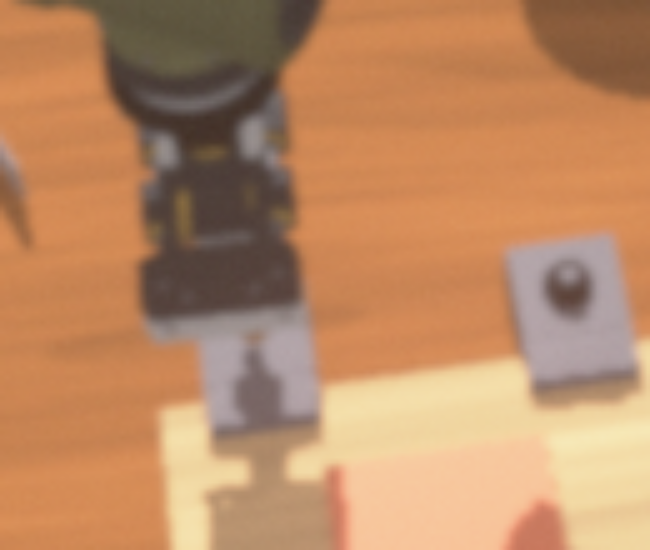

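Emit:
arm_command --steps '[[0.05,[0,0,0],0],[0.05,[0,0,0],0],[0.05,[0,0,0],0]]'

```text
clock: 6.03
eef_pos: [545.1, -229.7, 85.6]
eef_rot: [3.141, -0.0, -0.0]
wrist_force: [-0.5, -0.1, -0.7]
finger_gap: 17.3
```

Run:
```python
from h import *
im,d,s=snap('wrist','w7'); print(s['eef_pos'],s['eef_rot'])
i=cv2.imread('pics/w7.png');cv2.imwrite('pics/w7z.png',cv2.resize(i[200:300,220:360],None,fx=5.5,fy=5.5,interpolation=0))
```

```text
[ 545.13370782 -229.73822977   85.59428508] [ 3.14147569e+00 -2.00096322e-04 -1.10699106e-05]
```

View pics/w7z.png

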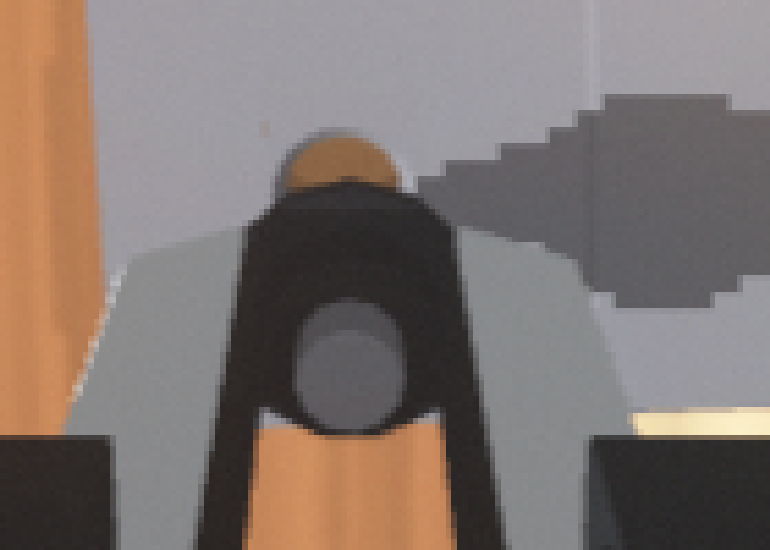

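Run:
```python
from h import *
z=np.load('pics/w7.npz');c,M=cam('wrist',z['p'],z['r']);R=Ro.from_euler('xyz',z['r']).as_matrix()
for px in[(282.2,235.8),(282.2,223.1),(269.1,234),(295.3,234)]:
  h=plane(c,M,*px,49);print('hole',h,'tool',R.T@(h-z['p']))
im=z['im'].astype(int);print(im[230,262:302].tolist());print(im[218:234,282].tolist())
print(cloud(c,M,z['d'])[225,[262,300,310]])
```

```text
hole [ 544.08800783 -229.16149046   49.        ] tool [-1.05302874 -0.58100783 36.5940074 ]
hole [ 544.09291815 -220.91020261   49.        ] tool [-1.04820976 -8.83229568 36.59304328]
hole [ 535.8759661  -227.98131937   49.        ] tool [-9.26508337 -1.76108781 36.59222618]
hole [ 552.30194411 -227.98537136   49.        ] tool [ 7.16089436 -1.75721804 36.59551341]
[[158, 155, 161], [156, 154, 159], [159, 156, 163], [159, 156, 162], [157, 154, 161], [156, 154, 160], [159, 157, 163], [156, 154, 160], [135, 134, 139], [97, 93, 97], [107, 93, 88], [130, 99, 74], [138, 99, 68], [139, 99, 69], [138, 101, 69], [140, 101, 71], [140, 101, 70], [140, 101, 70], [139, 100, 69], [140, 102, 71], [138, 100, 69], [139, 100, 69], [139, 100, 70], [140, 103, 71], [138, 99, 68], [138, 100, 69], [140, 103, 73], [140, 103, 72], [138, 101, 71], [146, 120, 101], [162, 152, 151], [167, 165, 174], [159, 158, 165], [155, 154, 161], [155, 154, 162], [157, 155, 161], [157, 154, 161], [157, 153, 161], [137, 136, 141], [98, 95, 99]]
[[158, 156, 163], [159, 156, 163], [158, 154, 162], [159, 155, 162], [159, 154, 162], [135, 134, 140], [133, 124, 120], [141, 107, 81], [141, 102, 70], [140, 104, 72], [140, 102, 70], [138, 99, 69], [138, 100, 69], [140, 102, 71], [95, 72, 57], [52, 45, 43]]
[[ 531.52444762 -222.04673032   49.31400933]
 [ 555.20265383 -222.2390055    48.63200575]
 [ 561.39020584 -222.04850394   49.3320915 ]]
```

Emit:
arm_command --steps '[[0.05,[-0.07,-0.03,0.3],0],[0.05,[0,0,0.5],0],[0.05,[0,0,0.3],0],[0.05,[0,0,0.2],0],[0.05,[0,0,0],0]]'

```text
clock: 6.5
eef_pos: [544.1, -229.3, 71.7]
eef_rot: [-3.141, 0.001, -0.0]
wrist_force: [0.1, 0.2, 0.1]
finger_gap: 17.0
```

Emit:
arm_command --steps '[[0.05,[0,0,0],0],[0.05,[0,0,0],0]]'

```text
clock: 6.67
eef_pos: [544.5, -229.4, 72.6]
eef_rot: [3.142, -0.0, 0.0]
wrist_force: [0.5, -0.5, -0.9]
finger_gap: 16.9
```

Emit:
arm_command --steps '[[0.05,[0,0,0.2],0],[0.05,[0,0,0.2],0],[0.05,[0,0,0.1],0],[0.05,[0,0,0],0]]'

```text
clock: 7.0
eef_pos: [544.3, -229.3, 67.1]
eef_rot: [-3.141, 0.0, 0.0]
wrist_force: [0.4, -0.6, 0.3]
finger_gap: 17.0
```

Run:
```python
from h import *
im,d,s=snap('wrist','w8'); print(s['eef_pos'],s['eef_rot'],s['wrist_force'])
snap('side','sd8')
i2=cv2.imread('pics/sd8.png');i2=cv2.resize(i2[130:210,250:330],None,fx=5,fy=5)
i3=cv2.imread('pics/w8.png');i3=cv2.resize(i3[180:310,220:340],None,fx=3,fy=3)
o=np.zeros((400,780,3),np.uint8);o[:400,:400]=i2;o[:390,410:770]=i3;cv2.imwrite('pics/c8.png',o)
```

```text
[ 544.25913949 -229.31620499   67.11340421] [-3.14134952e+00  4.26510563e-04  4.70466335e-06] [ 0.44045368 -0.62030043  0.32935474]
```

View pics/c8.png

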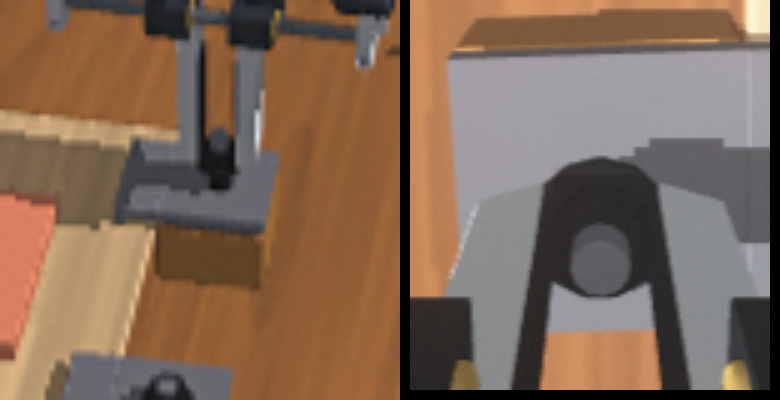

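The shank tip is inside the hole and there's no contact force. I'll keep lowering.

Emit:
arm_command --steps '[[0.05,[0,0,0.3],0],[0.05,[0,0,0.3],0],[0.05,[0,0,0.2],0],[0.05,[0,0,0],0]]'

```text
clock: 7.43
eef_pos: [544.2, -229.3, 58.8]
eef_rot: [-3.141, 0.001, 0.0]
wrist_force: [-0.5, 0.1, -0.2]
finger_gap: 17.2
```

Emit:
arm_command --steps '[[0.05,[0,0,0.1],0],[0.05,[0,0,0.1],0],[0.05,[0,0,0.1],0]]'

```text
clock: 7.68
eef_pos: [544.4, -229.4, 56.4]
eef_rot: [-3.142, -0.0, -0.0]
wrist_force: [-0.1, 1.1, 0.8]
finger_gap: 17.3
```

Emit:
arm_command --steps '[[0.05,[0,0,0.1],0],[0.05,[0,0,0.1],0],[0.05,[0,0,0],0]]'

```text
clock: 7.93
eef_pos: [544.4, -229.3, 54.3]
eef_rot: [-3.141, 0.0, -0.0]
wrist_force: [1.1, 0.9, -0.6]
finger_gap: 17.3
```

Emit:
arm_command --steps '[[0.05,[0,0,0.1],0],[0.05,[0,0,0],0]]'

```text
clock: 8.1
eef_pos: [544.5, -229.3, 53.5]
eef_rot: [-3.142, -0.0, -0.0]
wrist_force: [-0.2, 1.3, 1.3]
finger_gap: 17.3
```

Emit:
arm_command --steps '[[0.05,[0,0,0.05],0],[0.05,[0,0,0],0]]'

```text
clock: 8.27
eef_pos: [544.4, -229.3, 53.1]
eef_rot: [-3.142, -0.0, 0.0]
wrist_force: [-1.0, 1.9, 3.0]
finger_gap: 17.1
```

Emit:
arm_command --steps '[[0.4,[0,0,0],0],[0.4,[0,0,0],0],[0.4,[0,0,0],0],[0.4,[0,0,0],0]]'

```text
clock: 8.6
eef_pos: [544.3, -229.5, 52.8]
eef_rot: [3.141, 0.0, -0.0]
wrist_force: [0.7, -0.1, 0.0]
finger_gap: 36.6
```

Emit:
arm_command --steps '[[0.4,[0,0,-0.5],0],[0.4,[0,0,-1.5],0],[0.4,[0,0,-2.0],0],[0.4,[0,0,-2.0],0],[0.2,[0,0,0],0]]'

```text
clock: 9.02
eef_pos: [545.9, -230.2, 117.2]
eef_rot: [3.139, -0.005, 0.0]
wrist_force: [0.2, -0.5, 1.5]
finger_gap: 34.0
```

Emit:
arm_command --steps '[[0,[0,0,0],0],[0,[0,0,0],0],[0,[0,0,0],0],[0,[0,0,0],0],[0,[0,0,0],0]]'

```text
clock: 9.43
eef_pos: [544.2, -229.3, 112.2]
eef_rot: [-3.141, 0.001, -0.0]
wrist_force: [-0.4, -0.1, 0.0]
finger_gap: 1.9
```

Run:
```python
from h import *
im,d,s=snap('wrist','w9'); print(s['eef_pos'],s['eef_rot'],s['wrist_force'],s['finger_gap'])
snap('side','sd9')
i2=cv2.imread('pics/sd9.png');i2=cv2.resize(i2[130:210,250:330],None,fx=5,fy=5)
i3=cv2.imread('pics/w9.png');i3=cv2.resize(i3[180:310,220:340],None,fx=3,fy=3)
o=np.zeros((400,780,3),np.uint8);o[:400,:400]=i2;o[:390,410:770]=i3;cv2.imwrite('pics/c9.png',o)
```

```text
[ 544.16231603 -229.27647417  112.24435235] [-3.14108551e+00  9.98939049e-04 -5.05934645e-07] [-0.35073959 -0.1240829   0.03768589] 1.8835375144837974
```

View pics/c9.png

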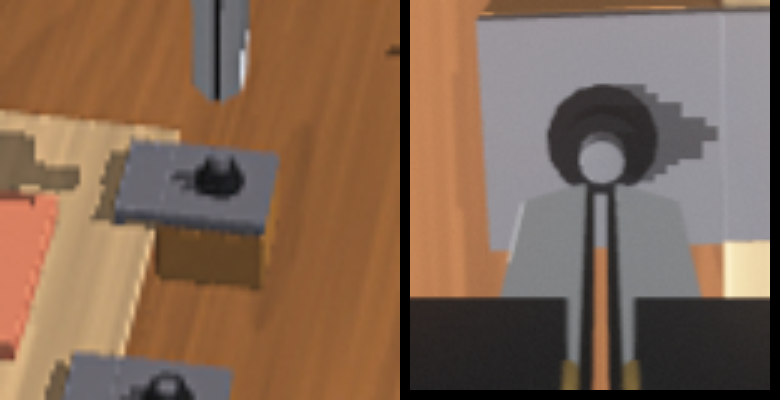

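Run:
```python
from h import *
z=np.load('pics/w9.npz');c,M=cam('wrist',z['p'],z['r'])
print(plane(c,M,283.7,232.7,70.5),z['p'],cloud(c,M,z['d'])[232,283])
```

```text
[ 544.02074578 -228.17821622   70.5       ] [ 544.16231603 -229.27647417  112.24435235] [ 543.57007545 -228.44636795   68.00264256]
```

Emit:
arm_command --steps '[[0,[0,0,1.0],0],[0,[0,0,1.0],0],[0,[0,0,1.0],0],[0,[0,0,0],0],[0,[0,0,0],0]]'

```text
clock: 9.95
eef_pos: [544.0, -229.2, 81.9]
eef_rot: [-3.141, 0.002, -0.0]
wrist_force: [-0.3, -0.6, 1.0]
finger_gap: 0.6
```

Emit:
arm_command --steps '[[0,[0,-0.06,0.4],0],[0,[0,0,0.3],0],[0,[0,0,0.1],0],[0,[0,0,0],0]]'

```text
clock: 10.28
eef_pos: [544.3, -228.7, 74.7]
eef_rot: [-3.141, 0.0, 0.0]
wrist_force: [-0.0, 0.4, 0.2]
finger_gap: 0.7
```

Emit:
arm_command --steps '[[0,[0,0,0.1],0],[0,[0,0,0.1],0],[0,[0,0,0.05],0]]'

```text
clock: 10.53
eef_pos: [544.4, -228.8, 72.5]
eef_rot: [3.142, -0.0, 0.0]
wrist_force: [-0.3, 1.2, -0.1]
finger_gap: 0.6
```

Emit:
arm_command --steps '[[0,[0,0,0.05],0],[0,[0,0,0.05],0],[0,[0,0,0],0]]'

```text
clock: 10.78
eef_pos: [544.4, -228.8, 71.4]
eef_rot: [-3.142, 0.0, -0.0]
wrist_force: [-0.7, 0.0, 0.1]
finger_gap: 0.6
```

Emit:
arm_command --steps '[[0,[0,0,0.05],0],[0,[0,0,0.05],0],[0,[0,0,0],0]]'

```text
clock: 11.03
eef_pos: [544.4, -228.8, 70.3]
eef_rot: [-3.142, 0.0, 0.0]
wrist_force: [-0.1, 0.2, -1.2]
finger_gap: 0.4
```

Emit:
arm_command --steps '[[0,[0,0,0.05],0],[0,[0,0,0.05],0],[0,[0,0,0],0]]'

```text
clock: 11.28
eef_pos: [544.4, -228.8, 69.3]
eef_rot: [-3.142, 0.0, -0.0]
wrist_force: [-0.8, 0.7, -0.0]
finger_gap: 0.7
```

Emit:
arm_command --steps '[[0,[0,0,0.05],0],[0,[0,0,0.05],0],[0,[0,0,0],0]]'

```text
clock: 11.53
eef_pos: [544.5, -228.9, 68.7]
eef_rot: [3.141, -0.0, -0.0]
wrist_force: [-0.8, 0.7, 2.1]
finger_gap: 0.3
```

Emit:
arm_command --steps '[[0,[0,0,0.05],0],[0,[0,0,0.05],0],[0,[0,0,0],0]]'

```text
clock: 11.78
eef_pos: [544.5, -228.8, 67.5]
eef_rot: [3.142, -0.0, -0.0]
wrist_force: [-0.0, 0.1, 2.3]
finger_gap: 0.9
```

Emit:
arm_command --steps '[[0,[0,0,0.05],0],[0,[0,0,0.05],0],[0,[0,0,0],0]]'

```text
clock: 12.03
eef_pos: [544.5, -228.8, 66.5]
eef_rot: [3.141, -0.0, 0.0]
wrist_force: [-0.6, -0.5, 3.6]
finger_gap: 0.5
```

Emit:
arm_command --steps '[[0,[0,0,0.05],0],[0,[0,0,0.05],0],[0,[0,0,0],0]]'

```text
clock: 12.28
eef_pos: [544.5, -228.9, 65.8]
eef_rot: [3.141, -0.0, -0.0]
wrist_force: [-1.7, 1.8, 7.6]
finger_gap: 0.5
```

Emit:
arm_command --steps '[[0,[0,0,0.05],0],[0,[0,0,0.05],0],[0,[0,0,0],0]]'

```text
clock: 12.53
eef_pos: [544.5, -228.9, 64.8]
eef_rot: [3.141, -0.0, 0.0]
wrist_force: [-1.6, 0.2, 7.3]
finger_gap: 0.4
```

Emit:
arm_command --steps '[[0,[0,0,0.05],0],[0,[0,0,0.05],0],[0,[0,0,0],0]]'

```text
clock: 12.78
eef_pos: [544.5, -228.9, 63.8]
eef_rot: [3.141, -0.0, -0.0]
wrist_force: [-1.8, -0.2, 7.0]
finger_gap: 0.9
```

Emit:
arm_command --steps '[[0,[0,0,0.05],0],[0,[0,0,0.05],0],[0,[0,0,0.05],0],[0,[0,0,0.05],0],[0,[0,0,0],0]]'

```text
clock: 13.2
eef_pos: [544.5, -228.9, 61.8]
eef_rot: [3.141, -0.0, 0.0]
wrist_force: [-2.1, 0.4, 6.2]
finger_gap: 0.9
```

Emit:
arm_command --steps '[[0,[0,0,0.05],0],[0,[0,0,0.05],0],[0,[0,0,0.05],0],[0,[0,0,0.05],0],[0,[0,0,0],0]]'

```text
clock: 13.62
eef_pos: [544.5, -228.9, 59.8]
eef_rot: [3.141, -0.0, 0.0]
wrist_force: [-2.4, 0.9, 7.4]
finger_gap: 0.7
```

Emit:
arm_command --steps '[[0,[0,0,0.05],0],[0,[0,0,0.05],0],[0,[0,0,0],0]]'

```text
clock: 13.87
eef_pos: [544.5, -228.8, 58.8]
eef_rot: [3.141, -0.0, -0.0]
wrist_force: [-1.9, 0.3, 5.8]
finger_gap: 0.5
```

Emit:
arm_command --steps '[[0,[0,0,0.05],0],[0,[0,0,0.05],0],[0,[0,0,0],0]]'

```text
clock: 14.12
eef_pos: [544.6, -228.9, 58.3]
eef_rot: [3.141, -0.001, 0.0]
wrist_force: [-3.8, 1.9, 12.3]
finger_gap: 0.6
```

Emit:
arm_command --steps '[[0,[0,0,0.05],0],[0,[0,0,0],0]]'

```text
clock: 14.28
eef_pos: [544.7, -229.0, 58.3]
eef_rot: [3.141, -0.001, 0.0]
wrist_force: [-5.8, 2.9, 17.3]
finger_gap: 1.0
```

Emit:
arm_command --steps '[[0,[0,0,0],0],[0,[0,0,0],0]]'

```text
clock: 14.45
eef_pos: [544.7, -228.9, 58.3]
eef_rot: [3.141, -0.001, 0.0]
wrist_force: [-4.9, 3.1, 17.3]
finger_gap: 0.3
```

Emit:
arm_command --steps '[[0,[0,0,0],0],[0,[0,0,0],0],[0,[0,0,0],0],[0,[0,0,0],0]]'

```text
clock: 14.78
eef_pos: [544.7, -228.9, 58.3]
eef_rot: [3.141, -0.001, 0.0]
wrist_force: [-5.4, 2.9, 16.7]
finger_gap: 0.6
```

Emit:
arm_command --steps '[[0,[0,0,0],0],[0,[0,0,0],0],[0,[0,0,0],0],[0,[0,0,0],0]]'

```text
clock: 15.12
eef_pos: [544.7, -228.9, 58.3]
eef_rot: [3.141, -0.001, 0.0]
wrist_force: [-5.5, 2.4, 16.8]
finger_gap: 0.5
```

Run:
```python
from h import *
im,d,s=snap('side','sd10'); print(s['eef_pos'],s['eef_rot'],s['wrist_force'],s['moment'])
snap('wrist','w10')
i2=cv2.imread('pics/sd10.png');i2=cv2.resize(i2[130:210,250:330],None,fx=5,fy=5)
i3=cv2.imread('pics/w10.png');i3=cv2.resize(i3[180:310,220:340],None,fx=3,fy=3)
o=np.zeros((400,780,3),np.uint8);o[:400,:400]=i2;o[:390,410:770]=i3;cv2.imwrite('pics/c10.png',o)
```

```text
[ 544.66755605 -228.93368393   58.29010619] [ 3.14106382e+00 -9.64776539e-04  3.70025490e-05] [-5.48983691  2.41921527 16.75101293] [ 0.48408812  1.12241621 -0.0310169 ]
```

View pics/c10.png

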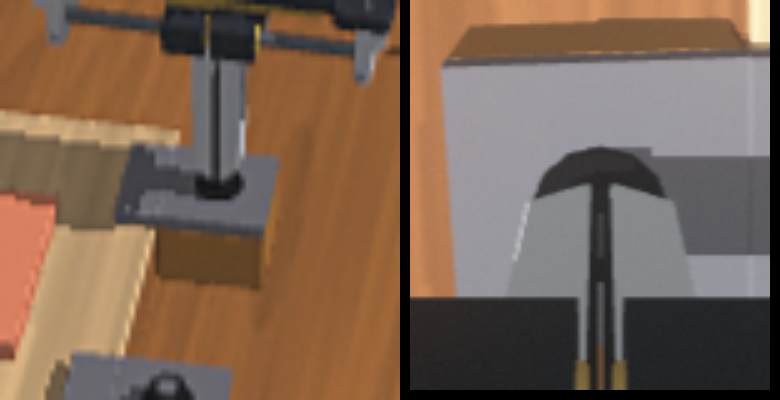

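Run:
```python
from h import *
for f in['w5','w9','w10']:
    z=np.load(f'pics/{f}.npz');c,M=cam('wrist',z['p'],z['r']);P=cloud(c,M,z['d']);im=z['im'].astype(int)
    g=((im.max(-1)-im.min(-1))<20)&(im.max(-1)>120)&(abs(P[:,:,0]-548)<16)&(P[:,:,1]<-205)&(P[:,:,1]>-222)&(P[:,:,2]>35)&(P[:,:,2]<60)
    b=(abs(P[:,:,0]-490)<15)&(abs(P[:,:,2])<15)&(abs(P[:,:,1]+215)<20)
    print(f,np.median(P[g][:,2]),g.sum(),'bench',np.median(P[b][:,2]),b.sum())
```

```text
w5 48.964781775382534 932 bench -0.5355033683618444 1497
w9 48.093135595362824 884 bench -0.5662921973074617 1737
w10 45.57075141520028 1349 bench -0.545165919001775 2522
```

The clip top now measures about 46.1 mm with the bench offset added, which puts the collar's top at 58.1 mm. The fingertips are at 58.3 mm, so the pin is flush, and it was held for 0.8 s at about 17 N. I'll let go now.

Emit:
arm_command --steps '[[0,[0,0,-0.1],0],[0,[0,0,-0.3],0],[0,[0,0,-1.0],0],[0,[0,0,-3.0],0],[0,[0,0,-3.0],0]]'

```text
clock: 15.63
eef_pos: [543.7, -228.5, 131.3]
eef_rot: [-3.14, 0.002, -0.0]
wrist_force: [0.9, 0.7, 0.1]
finger_gap: 0.7
```

Emit:
arm_command --steps '[[0,[0,0,0],0],[0,[0,0,0],0],[0,[0,0,0],0]]'

```text
clock: 15.88
eef_pos: [544.1, -228.7, 130.5]
eef_rot: [-3.141, 0.001, -0.0]
wrist_force: [-0.3, 0.6, 0.3]
finger_gap: 0.3
```

Run:
```python
from h import *
im,d,s=snap('side','sd11'); print(s['clock'],s['eef_pos'],s['wrist_force'])
snap('wrist','w11')
z=np.load('pics/w11.npz');c,M=cam('wrist',z['p'],z['r']);P=cloud(c,M,z['d'])
q=P[(np.hypot(P[:,:,0]-544,P[:,:,1]+229)<11)&(P[:,:,2]>40)&(P[:,:,2]<75)];print(np.percentile(q[:,2],[5,50,90,100]))
i2=cv2.imread('pics/sd11.png');i2=cv2.resize(i2[130:210,250:330],None,fx=5,fy=5)
i3=cv2.imread('pics/w11.png');i3=cv2.resize(i3[180:310,220:340],None,fx=3,fy=3)
o=np.zeros((400,780,3),np.uint8);o[:400,:400]=i2;o[:390,410:770]=i3;cv2.imwrite('pics/c11.png',o)
```

```text
15.8833 [ 544.10676311 -228.6570844   130.51354885] [-0.28868475  0.55136542  0.31161256]
[48.00145341 57.17929461 58.31775185 60.68864239]
```

View pics/c11.png

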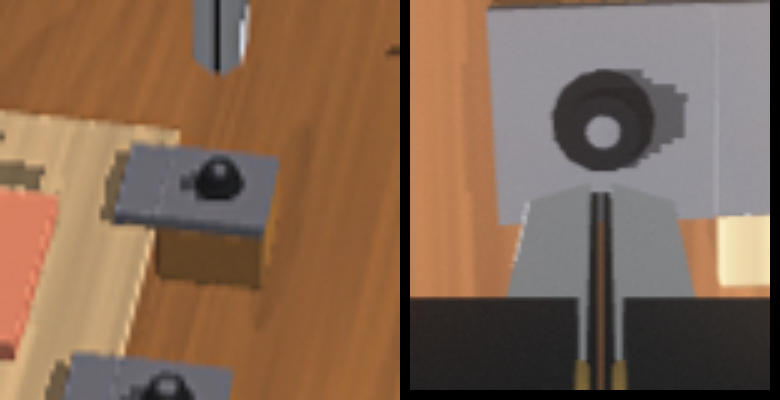

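The pin is flush, the rivet stands upright like the finished one, and the gripper is clear. Handing in.

```bash
python3 -c "
from h import *
print(manip.sign_off())"
```

```text
the job is handed in; nothing more can be done
None
```

The smaller rivet is in the formerly empty clip hole with its pin flush and the clip bedded down. I handed the job in at about 16 s of the 58 s allowed; the sign-off reports no verdict.

- **Fitting:** I took the rivet from the holder by its collar and lowered it into the hole with the pin still raised. No more than 3 N showed at the wrist on the way in.
- **Pressing:** With the shut fingertips I pushed the clip down and then the pin until it stopped hard. I held it there for about 0.8 s at 16.7–17.3 N vertical. About 6 N of sideways force brought the total to roughly 18 N, and I saw no reading near 25 N.
- **Last checks:** With the clip top at about 46.1 mm, the collar's top should be at 58.1 mm. The fingertips stopped at 58.3 mm, and the depth picture after release gave about 57–58 mm, so the pin is flush. The rivet stands upright, the gripper was about 72 mm above it and the wrist force was near zero.
- **One disagreement:** The fingers met the pin about 2 mm lower than I had worked out from the grasp. The clip had probably started to slide already, and the final heights agree with each other.
- **Not checked:** I kept the arm well clear of the bystanders and the finished clip, but did not measure their positions again at the end.

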